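Clear the tee-piece from the tube chute and put the polisher in slow gear

ROBOT

A 6-joint arm with a two-finger parallel gripper is mounted at the origin on the work surface. World frame = base frame: x ahead of the robot, y to its left, z up, the work surface at z = 0. Lengths are in m, angles in rad, forces in N, time in s.
With the tool pointing down it reaches from about 0.325 to 0.9 m from the base axis. Payload 6.1 kg.
Tool frame: the origin (TCP) lies on the centre line of the jaws, within the pads' length; the fingertips stand 17 mm ahead of it and the grasp point (between the pads) lies 2 mm behind it; z points along the fingers, y is the direction in which the jaws open and shut (so a half turn about z gives the same grasp; the last joint's range is limited). The gripper opens to 87 mm and grips with 3 to 60 N. Pads are 19 mm wide; open, the fingers measure 117 mm over their backs; the gripper's body (75 mm by 190 mm) begins 51 mm behind the grasp point.
Start: joints at [1.054, 0.22, 1.526, -0, 1.395, -0.126], TCP at [0.238, 0.578, 0.24] pointing down, gripper open.
Joint ranges: [-2.98, 2.98], [-0.91, 2.08], [0.09, 2.57], [-1.24, 4.39], [0.2, 2.65], [-2.68, 2.68]. Speed limits (rad/s): [2.57, 2.57, 3.01, 3.14, 3.14, 3.14].

INTERFACE

Orientations are given as a unit quaternion [w, x, y, z].
In Python, from station import sense, read_camera, finish_job, recognise, masks_of, mark_of gives the robot as it stands.
- The arm moves only by the tool drive_tool, never from a script. Its argument "deltas" is a list of rows, each an object of numbers: "tx", "ty", "tz": the shift along the world's x, y, z in units of 25 mm (1.0 is 25 mm); "ax", "ay", "az": the turn, a rotation vector about the world's x, y, z in units of 8 degrees (1.0 is 8 degrees). In form: [{"tx": .., "ty": .., "tz": .., "ax": .., "ay": .., "az": ..}, ...]. A call has 1 to 10 rows; each row shifts and turns the commanded pose from where the row before left it; what a row does not reach is not made up. A row lasts 1/8 s, in which the tool goes at most 62.5 mm and 10.7 degrees, less where a joint would pass 70% of its speed; a pose out of reach is approached as far as the arm can. A call is refused whole if a number of a shift passes 1 or a number of a turn 1, either way. A call with a gripper value outside its range is refused whole. "hand" is the opening in per cent of the stroke, from 0 (shut) to 100 (fully open), set as the call begins (left out, the last holds). The fingers move at their own pace and stop on an object; the grip force is fixed at half the most. Time passes only in rows, so rows that do not move let the fingers close. It gives the time, the measured TCP pose, the force and the opening at its end, in the units of the state.
- sense(): the state, without advancing time (a new reading comes with each control period).
- read_camera(name): name is "side" or "top"; returns a dict with "image" (400x640x3 uint8, blue, green, red), "K" (3x3 intrinsics, pixels), "D" ([k1, k2, p1, p2, k3] as OpenCV has them; the pictures are not rectified), "rvec" (rotation vector, rad) and "tvec" (3), from world to camera coordinates, as OpenCV has them. Camera axes: x right, y down, z forward; pixel columns grow to the right and rows downward; lengths in m; the calibration is good to about 2 mm. A picture is of the moment at which its call begins. There is no depth.
- finish_job(): hands the job in, once; it reports no verdict.
Trained networks look in a picture, given as the dict that the camera call returned (one of the last four; its "shot" number tells which), for a name from the list of things; names that differ only in an ending like _2 or _b are one class to them, and where a whole thing is asked for, a point or a joint stands for the part that bears it (a point fixed in the world has none). Each returns a list of dicts, best first, with "p" (0 to 1); they miss things now and then, are a little off and sometimes report something else, mostly with a low value. They report only what shows in the picture. A call takes as long as a camera call. They do not tell look-alikes from the thing itself.
- recognise(label, picture): "bbox" ([left, top, right, bottom] in pixels, round what is visible of it).
- masks_of(label, picture): "mask" (400x640 bool, what is visible of it) and "bbox" ([left, top, right, bottom] in pixels, round what is visible of it).
- mark_of(label, picture): "uv" ([column, row] in pixels: a listed point, or the origin of a listed thing).
The state is a dict: "t": time; "q": joint angles; "dq": joint speeds; "joint_efforts": joint torques, N m; "ee_pos": TCP position; "tcp_rot": TCP orientation; "force": force on the tool from outside, world axes, zero at the start; "wrist_torque": the same for the moment, N m; "opening": finger opening in m.
Only numpy, scipy, OpenCV 4.12 (cv2) and the standard library are available. Lean on these libraries where they do the work, as an engineer would, in place of code of your own. Each camera call takes 0.05 s, during which the arm holds its last target.

TASK

An amber glass T-piece has caught its side arm on the hold-down bar of the tube polisher's feed chute. Lift it out and set it down, without dropping it, in the blue reject tray so the clear tubes roll down to the stop; then put the machine in slow: from neutral, move the shift lever across to the right-hand end of the gate and fully forward (away from you), feeling for the slot rather than forcing it. Leave the other things on the bench where they are.

Things in the scene. Friction and masses are not known exactly. Their poses are not given: they have to be found in the camera images.
- machine: Tube polishing machine on a grey base plate 370 x 370 x 14. Origin: centre of the plate's underside, on the bench; x points away from the operator, y left, z up. Left half: aluminium feed chute, inside 128 wide, walls 36 above its floor, floor sloping 10 degrees down towards -x. Right half: green gearbox with gate and lever, blue motor behind it; there only the lever rises above 150.
- bar_mid (a point): Middle of the hold-down bar's axis (bar 10 thick, along the machine's y), 38 above the chute floor measured square to it; side brackets end 48 above the floor.
- feed_end (a point): Where the axis centre of the foremost tube lies once it has rolled down against the two steel stop fingers at the chute's foot.
- tee: Amber glass T-piece stuck in the chute, 65 g: cross tube 24 thick, 120 long along its y, lying across the chute; side arm 18 thick along its +z, ending 85 from the origin. Origin: middle of the cross tube's axis. The arm leans about 22 degrees from vertical towards the machine's -x, against the uphill side of the hold-down bar; tubes press lightly from behind. A straight vertical lift frees it.
- tray: Blue reject tray with cork floor, 220 (its x) x 180 (its y), walls 4 thick and 32 high, floor 6 above the bench. Origin: centre of its underside, on the bench. Left or right of the machine. It does not move.
- lever_across (a joint): Sideways tilt of the shift lever, rad; 0 upright, positive leans to the machine's right (-y). The outer end of the neutral slot on the right lies somewhere from 0.13 to 0.40 rad, depending on how the gate plate was fitted.
- lever_shift (a joint): Fore-and-aft tilt of the shift lever, rad; 0 in the neutral slot (play about 0.03 either way), positive leans to the machine's +x (forward, away from the operator). The front ends of the slots are at about 0.32 rad.
- lever_pivot (a point): The point about which the lever tilts both ways (the sideways tilt carries the fore-and-aft tilt), inside the gearbox, 80 below the gate plate.
- knob (a point): Centre of the red ball knob, 36 across, at the lever's top, 180 from the pivot. About 2 N at the knob move the lever either way; it stays where it is left.
- lever_shaft: The lever: 10 thick steel shaft with the ball knob; origin at the pivot, z along the shaft to the knob.
- gate_mid (a point): Middle of the gate plate as drawn, 80 above the pivot. H-shaped slot 14 wide for the 10 thick shaft: neutral slot across (y), a fore-and-aft lane at each end, lanes 40 apart, each 24 long either way from neutral (shaft centre), square corners. The plate is clamped through elongated holes and truly sits up to 11 left or right of this point, never the same: feel for the slot's end.
- gearbox: Green gearbox, 150 (x) x 130 (y), 111 high, on the base plate. Origin: centre of its underside. Its top carries the steel gate plate, 90 x 92, 5 thick.
- tube_1: Clear straight glass tube 24 thick, 120 long (along its y), 37 g, number 1 in the queue uphill of the tee-piece (1 is the lowest). Origin: its centre. It rolls freely down the chute when nothing blocks it.
- tube_2: Clear straight glass tube 24 thick, 120 long (along its y), 37 g, number 2 in the queue uphill of the tee-piece (1 is the lowest). Origin: its centre. It rolls freely down the chute when nothing blocks it.
- tube_3: Clear straight glass tube 24 thick, 120 long (along its y), 37 g, number 3 in the queue uphill of the tee-piece (1 is the lowest). Origin: its centre. It rolls freely down the chute when nothing blocks it.
- tube_4: Clear straight glass tube 24 thick, 120 long (along its y), 37 g, number 4 in the queue uphill of the tee-piece (1 is the lowest). Origin: its centre. It rolls freely down the chute when nothing blocks it.
- spanner: Bystander: open-ended steel spanner, 130 long, lying on the machine's base plate in front of the gearbox. Origin under or near its middle.
- forceps: Bystander: steel forceps, about 145 long, 15 high, lying on the bench to the left of the machine. Origin under or near its middle.
- paddle: Bystander: graphite paddle with wooden handle, about 205 long, 18 high, lying on the bench to the right of the machine. Origin under or near its middle.
- torch: Bystander: small brass bench torch on a round white base, 110 across, 116 high. Origin under or near its middle.
- bottle: Bystander: white squeeze bottle, 62 across, 200 high with its red spout. Origin under or near its middle.
- clamp: Bystander: aluminium rod clamp, about 115 long, 26 high, lying on top of the lab jack. Origin under or near its middle.
- jack: Blue lab jack, 180 x 150, 90 high, on the other side of the machine from the tray. It does not move.
There are look-alikes about, which are no part of the job. Of the things that look like the tee, the middle-sized one is meant. What is shaped like the tube_4 but brown is not meant.

How it is judged:
On the way, in this order (a step that is already met when the one before it is completed fails the run):
1. the T-piece is out and the clear tubes have rolled down to the stop, the lever still in neutral (distance between tube_1 and feed_end below 0.015 m and distance between tube_4 and feed_end below 0.09 m and value of joint lever_shift between -0.12 and 0.12 rad), for 0.2 s.
2. the lever stands fully forward in the right-hand lane (value of joint lever_shift above 0.27 rad and value of joint lever_across above 0.07 rad), for 0.2 s.
At the end, for the whole second after the job is handed in: Lever fully forward in the right-hand lane (lever_shift above 0.27 rad, lever_across above 0.07); tube 1 within 15 mm of feed_end and tube 4 within 90 mm; the T-piece at rest in the tray (origin within the walls, under 45 mm above the tray's underside) (all of step 2 and distance between tube_1 and feed_end below 0.015 m and distance between tube_4 and feed_end below 0.09 m and x of tee in the frame of tray between -0.105 and 0.105 m and y of tee in the frame of tray between -0.085 and 0.085 m and z of tee in the frame of tray below 0.045 m and linear speed of tee below 0.03 m/s); the robot touches nothing.
It fails at once if the lever is forced: its shaft presses on the gate with more than 50 N (about 22 N at the knob) (contact force between lever_shaft and gearbox above 50 N).
It fails at once if the T-piece falls: it moves faster than 0.7 m/s with no finger on it (linear speed of tee above 0.7 m/s and contact force between the fingers and tee below 0.05 N).
It fails at once if a bystander is moved by more than 40 mm (distance of any of spanner, forceps, paddle, torch, bottle, clamp from where it was at the start of the episode above 0.04 m).
It also fails if it takes over 64 s, if anything falls off the work surface, if the arm or the gripper's body presses on something with over 40 N, if the wrist force passes 120 N, or if a joint passes its speed limit or range.

## Working session

There is one attempt and no reset: what is moved stays moved. The work goes in short steps, Python scripts to look and compute and a tool call to move; the robot and the scene stay as the last step left them, time stands still between calls to the robot, and variables do not carry over. Pictures are saved under pics/ and viewed, and the job is handed in when it is done.

Besides the shell and the picture viewer there is one more tool, called as name(argument=value, ...) on one line, values as JSON. drive_tool: Moves the arm, as the interface text tells. Its arguments: {"type":"object","properties":{"deltas":{"type":"array","items":{"type":"object","properties":{"tx":{"type":"number"},"ty":{"type":"number"},"tz":{"type":"number"},"ax":{"type":"number"},"ay":{"type":"number"},"az":{"type":"number"}}}},"hand":{"type":"number"}},"required":["deltas"]}

```bash
mkdir -p pics; ls; python3 - <<'E'
from station import *
import cv2
for n in ["side","top"]:
    p=read_camera(n); cv2.imwrite(f"pics/{n}0.png",p["image"])
    print(n,p["K"],p["D"],p["rvec"],p["tvec"])
    for l in ["machine","bar_mid","feed_end","tee","tray","lever_pivot","knob","gate_mid","gearbox","tube_1","jack"]:
        try: print(l,[(round(d["p"],2),[round(float(x)) for x in d["uv"]]) for d in mark_of(l,p)])
        except Exception as e: print(l,e)
print(sense())
E
```

```text
pics
side [[375.97980185   0.         327.75608008]
 [  0.         375.97980185 194.89310769]
 [  0.           0.           1.        ]] [-0.06574417  0.          0.          0.          0.        ] [ 2.20860891 -0.76440195  0.33872472] [-0.32884443  0.33303851  1.14672434]
machine [(0.74, [354, 216])]
bar_mid [(0.72, [326, 189]), (0.33, [277, 187])]
feed_end [(0.96, [318, 197]), (0.61, [356, 216]), (0.52, [340, 181])]
tee [(0.67, [332, 329]), (0.63, [250, 225]), (0.59, [443, 248]), (0.51, [334, 192])]
tray [(0.72, [415, 301])]
lever_pivot [(0.96, [374, 220]), (0.58, [355, 246]), (0.24, [269, 173])]
knob []
gate_mid [(0.71, [374, 206])]
gearbox [(0.55, [374, 228])]
tube_1 [(0.63, [268, 161]), (0.61, [347, 179]), (0.54, [351, 175]), (0.52, [342, 180]), (0.39, [337, 188]), (0.34, [271, 173])]
jack [(0.97, [279, 187])]
top [[460.05105597   0.         311.06863772]
 [  0.         460.05105597 194.76303895]
 [  0.           0.           1.        ]] [0.0390546 0.        0.        0.        0.       ] [ 2.14496341 -2.09567332  0.20461492] [0.04351064 0.4959291  1.38793844]
machine [(0.68, 
[... 440 characters left out ...]
3, [222, 211]), (0.69, [213, 142])]
{'t': 1.2, 'q': array([ 1.05391766e+00,  2.20392016e-01,  1.52650506e+00,  1.36832249e-05,
        1.39470322e+00, -1.26066368e-01]), 'dq': array([ 0.00189209,  0.00107334,  0.00127779, -0.0010396 ,  0.00057508,
       -0.00181179]), 'joint_efforts': array([ 9.40849641e-04, -4.94549096e+01, -3.87721467e+01,  7.01517030e-02,
        4.64920001e-02,  2.26688769e-05]), 'ee_pos': array([0.23806246, 0.57787474, 0.23953991]), 'tcp_rot': array([-7.59742516e-06,  1.94166146e-01,  9.80968658e-01, -1.49514317e-06]), 'force': array([ 0.21505814, -1.53267039,  0.39316598]), 'wrist_torque': array([-0.04868508,  0.01863057,  0.03446652]), 'opening': 0.08691005546957409}
```

View pics/side0.png

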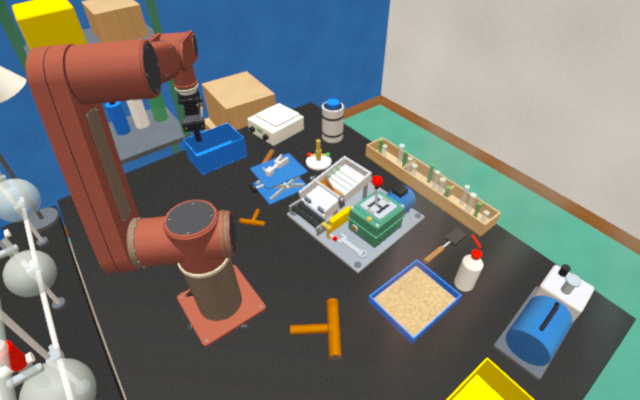

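View pics/top0.png

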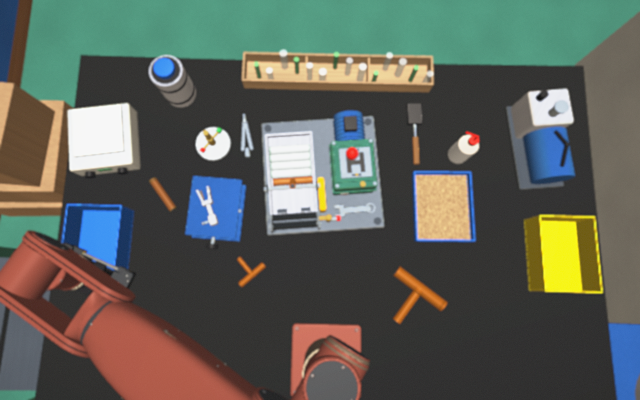

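```bash
cat > h.py <<'E'
import numpy as np, cv2
from station import *
def ray(p,uv):
    R=cv2.Rodrigues(np.array(p["rvec"]))[0]; t=np.array(p["tvec"]).reshape(3)
    n=cv2.undistortPoints(np.array([[uv]],float),np.array(p["K"]),np.array(p["D"])).reshape(2)
    d=R.T@np.array([n[0],n[1],1.]); return -R.T@t, d/np.linalg.norm(d)
def atz(p,uv,z):
    o,d=ray(p,uv); return o+d*(z-o[2])/d[2]
def tri(prs):
    A=np.zeros((3,3));b=np.zeros(3);L=[]
    for p,uv in prs:
        o,d=ray(p,uv);M=np.eye(3)-np.outer(d,d);A+=M;b+=M@o;L.append((M,o))
    x=np.linalg.solve(A,b); return x,[round(1e3*float(np.linalg.norm(M@(x-o))),1) for M,o in L]
def proj(p,X):
    return cv2.projectPoints(np.array(X,float).reshape(-1,3),np.array(p["rvec"]),np.array(p["tvec"]),np.array(p["K"]),np.array(p["D"]))[0].reshape(-1,2)
E
python3 - <<'E'
from h import *
s=read_camera("side");t=read_camera("top")
import pickle;pickle.dump((s,t),open("pic.pkl","wb"))
a=cv2.resize(s["image"][145:275,270:430],None,fx=5,fy=4.6,interpolation=2)[:600]
cv2.imwrite("pics/s1.png",cv2.resize(s["image"][150:270,280:430],(750,600),interpolation=2))
cv2.imwrite("pics/t1.png",cv2.resize(t["image"][100:244,250:394],(600,600),interpolation=2))
for n,p in(("s",s),("t",t)):
  for l in["machine","tray","spanner","tee"]:
    print(n,l,[(round(m["p"],2),m["bbox"],int(m["mask"].sum())) for m in masks_of(l,p)])
E
```

```text
s machine [(0.86, [286.7, 155.2, 423.7, 273.3], 7920), (0.27, [327.4, 172.0, 347.3, 190.3], 124)]
s tray [(0.86, [369.5, 261.3, 459.4, 343.5], 4273), (0.51, [452.2, 245.9, 487.3, 290.0], 751), (0.44, [322.0, 175.9, 342.2, 193.0], 132)]
s spanner [(0.46, [338.9, 234.0, 364.4, 255.2], 214)]
s tee [(0.81, [287.9, 299.4, 338.8, 357.8], 1089), (0.65, [240.5, 210.8, 265.7, 227.7], 128), (0.26, [249.0, 153.5, 303.9, 206.4], 1682), (0.25, [343.3, 190.5, 402.9, 250.9], 2147)]
t machine [(0.9, [258.4, 110.4, 385.1, 233.5], 11216)]
t tray [(0.62, [412.1, 172.0, 475.0, 242.9], 4099), (0.61, [263.1, 110.4, 383.2, 235.9], 10990)]
t spanner [(0.49, [337.4, 204.4, 374.7, 214.2], 257)]
t tee [(0.81, [273.2, 176.6, 311.9, 190.2], 346), (0.73, [195.7, 125.4, 229.0, 160.2], 837), (0.68, [395.8, 265.8, 445.0, 323.9], 967), (0.63, [236.9, 262.3, 261.7, 286.8], 183)]
```

View pics/s1.png

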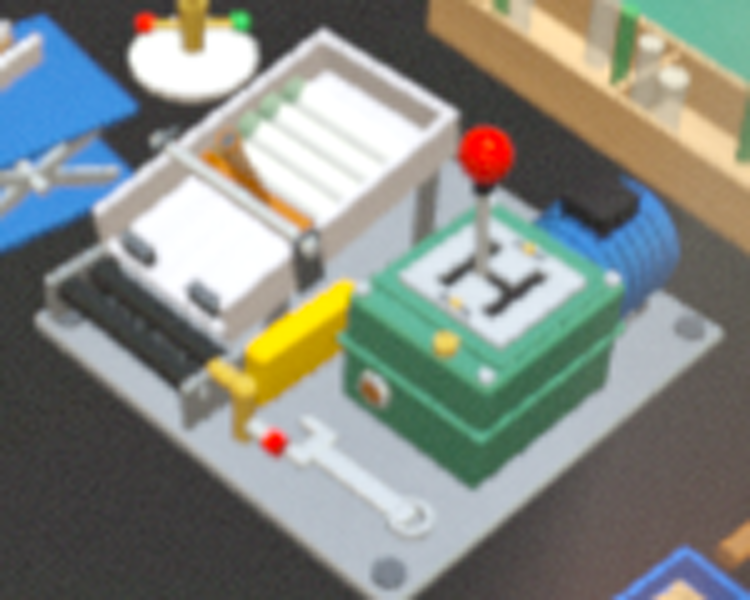

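View pics/t1.png

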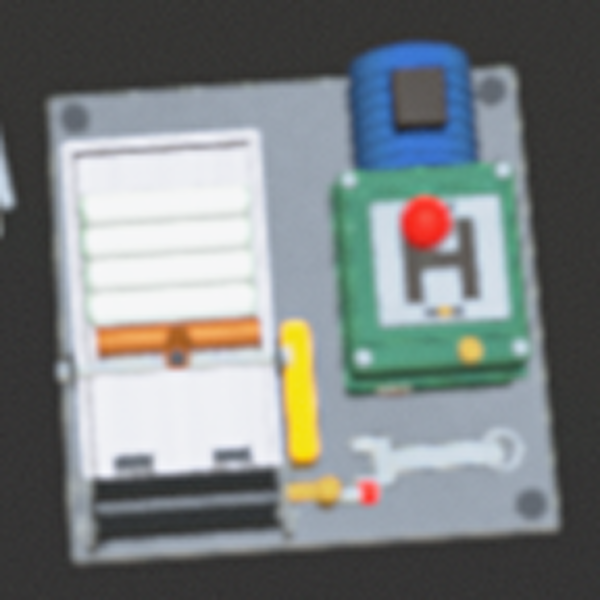

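```bash
python3 - <<'E'
from h import *
import pickle
from scipy.optimize import least_squares
s,t=pickle.load(open("pic.pkl","rb"))
ct=[(268,234.9),(383.9,226.7),(261.5,123.5),(373.6,116.3)]
for uv in ct: print(atz(t,uv,.014))
loc=np.array([[-.185,.185,.014],[-.185,-.185,.014],[.185,.185,.014],[.185,-.185,.014]])
cs=[(287.6,214),None,None,(424.4,216)]
def W(v,L):
    c,q=np.cos(v[2]),np.sin(v[2]); R=np.array([[c,-q,0],[q,c,0],[0,0,1]]); return np.atleast_2d(L)@R.T+[v[0],v[1],0]
def f(v):
    w=W(v,loc); r=list((proj(t,w)-ct).ravel()); return r
    
r=least_squares(f,[.75,0,0]);print(r.x,np.round(r.fun,1))
v=r.x;print("side corners",proj(s,W(v,loc)))
# tray
m=[m for m in masks_of("tray",t)][0] if 0 else None
for uv in [(414,171),(472,171),(475,241),(414,241)]: print("tray",atz(t,uv,.032))
# knob from red blob
for n,p in(("s",s),("t",t)):
    im=p["image"].astype(int); R=(im[...,2]>150)&(im[...,1]<80)&(im[...,0]<80)
    k,l,st,c=cv2.connectedComponentsWithStats(R.astype(np.uint8))
    print(n,[(st[i].tolist(),c[i].round(1).tolist()) for i in range(1,k) if st[i][4]>8])
E
```

```text
[0.369843  0.1873245 0.014    ]
[ 0.40426669 -0.17665342  0.014     ]
[0.73628852 0.22360569 0.014     ]
[ 0.7699365  -0.14513243  0.014     ]
[0.57022332 0.02229333 0.09255876] [-0.7  0.3  0.8  0.4  0.  -0.3 -0.1 -0.5]
side corners [[286.30003293 212.98323404]
 [358.10106187 271.74662444]
 [354.00603107 170.60451467]
 [425.38651138 215.63572555]]
tray [ 0.58258088 -0.27069506  0.032     ]
tray [ 0.58669026 -0.45397337  0.032     ]
tray [ 0.36458829 -0.45332666  0.032     ]
tray [ 0.35981954 -0.26622679  0.032     ]
s [([307, 153, 4, 3, 10], [308.2, 153.9]), ([372, 175, 11, 11, 95], [376.8, 180.0]), ([471, 234, 12, 25, 145], [476.2, 249.1]), ([333, 237, 4, 4, 12], [334.5, 238.5]), ([7, 340, 20, 31, 357], [15.8, 357.4])]
t [([466, 131, 14, 14, 95], [473.1, 138.0]), ([347, 148, 10, 12, 91], [351.4, 153.3])]
```

```bash
cat >> h.py <<'E'
v=[0.57022332,0.02229333,0.09255876]
c_,s_=np.cos(v[2]),np.sin(v[2]); RM=np.array([[c_,-s_,0],[s_,c_,0],[0,0,1]]); TM=np.array([v[0],v[1],0])
def m2w(L): return np.atleast_2d(L)@RM.T+TM
def w2m(X): return (np.atleast_2d(X)-TM)@RM
E
python3 - <<'E'
from h import *
import pickle
s,t=pickle.load(open("pic.pkl","rb"))
S=lambda x,y:(280+x/5,150+y/5)
T=lambda x,y:(250+x*.24,100+y*.24)
Z=[("bar_mid",(326,189),(293,186)),("feed",(318,197),(294,205)),("tee",(334,192),(293,180)),("knob",(377,180.3),(351.6,153.6)),("gate",(374,206),(354,160)),
("barL",S(165,140),T(64,370)),("barR",S(308,240),T(287,354)),
("tip",S(235,142),T(177,358)),("teeR",S(312,222),T(260,333)),
("wallTL",S(322,32),T(62,142)),("wallTR",S(457,113),T(262,130)),("wallBL",S(97,208),T(85,475)),("wallBR",S(225,335),T(280,467))]
for n,a,b in Z:
    x,e=tri([(s,a),(t,b)]); print(n,x.round(4),"mach",w2m(x)[0].round(4),e)
E
```

```text
bar_mid [0.5029 0.1112 0.1172] mach [-0.0588  0.0948  0.1172] [4.1, 4.1]
feed [0.4527 0.1037 0.1101] mach [-0.1095  0.0919  0.1101] [2.5, 2.5]
tee [0.5335 0.1106 0.0844] mach [-0.0284  0.0913  0.0844] [1.3, 1.3]
knob [ 0.5786 -0.0551  0.2286] mach [ 0.0012 -0.0778  0.2286] [0.4, 0.4]
gate [ 0.5807 -0.0661  0.1226] mach [ 0.0023 -0.089   0.1226] [9.8, 9.8]
barL [0.4968 0.1905 0.1186] mach [-0.0575  0.1742  0.1186] [1.1, 1.1]
barR [0.5082 0.0333 0.1261] mach [-0.0608  0.0167  0.1261] [1.7, 1.7]
tip [0.497  0.1075 0.1711] mach [-0.065   0.0916  0.1711] [2.0, 2.0]
teeR [0.5259 0.052  0.1192] mach [-0.0414  0.0337  0.1192] [0.2, 0.2]
wallTL [0.6572 0.1973 0.1416] mach [0.1028 0.1662 0.1416] [0.7, 0.7]
wallTR [0.6675 0.0545 0.1468] mach [0.0998 0.0231 0.1468] [1.2, 1.2]
wallBL [0.4234 0.1742 0.1028] mach [-0.1322  0.1649  0.1028] [0.4, 0.4]
wallBR [0.4354 0.0356 0.0751] mach [-0.133   0.0257  0.0751] [1.0, 1.0]
```

```bash
python3 - <<'E'
from h import *
import pickle
from scipy.spatial.transform import Rotation as Ro
s,t=pickle.load(open("pic.pkl","rb"))
g=m2w([-.057,.092,.154])[0]; arm=RM@np.array([-np.sin(np.radians(22)),0,np.cos(np.radians(22))])
print("grasp",g,"arm",arm,"pre",g+.08*arm)
R1=Ro.from_euler('zy',[27.7,0],degrees=True)
ax=RM@np.array([0,1,0]); print("tilt axis",ax)  # tool z -> (sin,0,-cos): rotate about +y by -22? 
print(Ro.from_rotvec(-np.radians(22)*ax).apply([0,0,-1]))
T=lambda x,y:(250+x*.24,100+y*.24)
for uv in[(337,182),(515,165),(524,365),(350,378)]: print(w2m(atz(t,T(*uv),.125)))
for uv in[(372,202),(500,192),(512,315),(380,328)]: print("plate",w2m(atz(t,T(*uv),.13)))
for uv in[(412,302),(472,297),(405,248),(466,222)]: print("H",w2m(atz(t,T(*uv),.13)))
E
```

```text
grasp [0.50496406 0.1086312  0.154     ] arm [-0.37300309 -0.03462363  0.92718385] pre [0.47512381 0.10586131 0.22817471]
tilt axis [-0.09242666  0.9957195   0.        ]
[ 0.37300309  0.03462363 -0.92718385]
[[ 0.06525549 -0.02967088  0.125     ]]
[[ 0.06905844 -0.15922334  0.125     ]]
[[-0.07875553 -0.15157646  0.125     ]]
[[-0.07961393 -0.02765733  0.125     ]]
plate [[ 0.04705337 -0.05327607  0.13      ]]
plate [[ 0.04809609 -0.1457308   0.13      ]]
plate [[-0.04300957 -0.14576198  0.13      ]]
plate [[-0.04596264 -0.05142899  0.13      ]]
H [[-0.02861618 -0.07570192  0.13      ]]
H [[-0.02792712 -0.11861896  0.13      ]]
H [[ 0.0113351  -0.07407373  0.13      ]]
H [[ 0.02751522 -0.11933764  0.13      ]]
```

drive_tool(deltas=[{"tx":0.5,"ty":-1,"tz":0.1,"az":0.346},{"tx":0.5,"ty":-1,"tz":0.1,"az":0.346},{"tx":0.5,"ty":-1,"tz":0.1,"az":0.346},{"tx":0.5,"ty":-1,"tz":0.1,"az":0.346},{"tx":0.5,"ty":-1,"tz":0.1,"az":0.346},{"tx":0.5,"ty":-1,"tz":0.1,"az":0.346},{"tx":0.5,"ty":-1,"tz":0.1,"az":0.346},{"tx":0.5,"ty":-1,"tz":0.1,"az":0.346},{"tx":0.5,"ty":-1,"tz":0.1,"az":0.346},{"tx":0.5,"ty":-1,"tz":0.1,"az":0.346}], hand=60)

```text
$.deltas[0]: bad value
```

drive_tool(deltas=[{"tx":0.448,"ty":-0.888,"ax":0.025,"ay":-0.274},{"tx":0.448,"ty":-0.888,"ax":0.025,"ay":-0.274},{"tx":0.448,"ty":-0.888,"ax":0.025,"ay":-0.274},{"tx":0.448,"ty":-0.888,"ax":0.025,"ay":-0.274},{"tx":0.448,"ty":-0.888,"ax":0.025,"ay":-0.274},{"tx":0.448,"ty":-0.888,"ax":0.025,"ay":-0.274},{"tx":0.448,"ty":-0.888,"ax":0.025,"ay":-0.274},{"tx":0.448,"ty":-0.888,"ax":0.025,"ay":-0.274},{"tx":0.448,"ty":-0.888,"ax":0.025,"ay":-0.274},{"tx":0.448,"ty":-0.888,"ax":0.025,"ay":-0.274}])

```text
$.deltas[0]: bad value
```

drive_tool(deltas=[{"tx":0.5,"ty":-1,"tz":0.1,"ax":0,"ay":0,"az":0.346},{"tx":0.5,"ty":-1,"tz":0.1,"ax":0,"ay":0,"az":0.346},{"tx":0.5,"ty":-1,"tz":0.1,"ax":0,"ay":0,"az":0.346},{"tx":0.5,"ty":-1,"tz":0.1,"ax":0,"ay":0,"az":0.346},{"tx":0.5,"ty":-1,"tz":0.1,"ax":0,"ay":0,"az":0.346},{"tx":0.5,"ty":-1,"tz":0.1,"ax":0,"ay":0,"az":0.346},{"tx":0.5,"ty":-1,"tz":0.1,"ax":0,"ay":0,"az":0.346},{"tx":0.5,"ty":-1,"tz":0.1,"ax":0,"ay":0,"az":0.346},{"tx":0.5,"ty":-1,"tz":0.1,"ax":0,"ay":0,"az":0.346},{"tx":0.5,"ty":-1,"tz":0.1,"ax":0,"ay":0,"az":0.346}], hand=60)

```text
t: 2.95
ee_pos: [0.3634, 0.3271, 0.2648]
tcp_rot: [0.0, -0.047, 0.999, 0.0]
force: [0.0, 0.0, 0.4]
opening: 0.0517
```

drive_tool(deltas=[{"tx":0.448,"ty":-0.888,"tz":0,"ax":0.025,"ay":-0.274,"az":0},{"tx":0.448,"ty":-0.888,"tz":0,"ax":0.025,"ay":-0.274,"az":0},{"tx":0.448,"ty":-0.888,"tz":0,"ax":0.025,"ay":-0.274,"az":0},{"tx":0.448,"ty":-0.888,"tz":0,"ax":0.025,"ay":-0.274,"az":0},{"tx":0.448,"ty":-0.888,"tz":0,"ax":0.025,"ay":-0.274,"az":0},{"tx":0.448,"ty":-0.888,"tz":0,"ax":0.025,"ay":-0.274,"az":0},{"tx":0.448,"ty":-0.888,"tz":0,"ax":0.025,"ay":-0.274,"az":0},{"tx":0.448,"ty":-0.888,"tz":0,"ax":0.025,"ay":-0.274,"az":0},{"tx":0.448,"ty":-0.888,"tz":0,"ax":0.025,"ay":-0.274,"az":0},{"tx":0.448,"ty":-0.888,"tz":0,"ax":0.025,"ay":-0.274,"az":0}])

```text
t: 4.2
ee_pos: [0.4754, 0.1052, 0.2648]
tcp_rot: [0.192, -0.045, 0.98, 0.009]
force: [-0.2, -0.4, -0.1]
opening: 0.0521
```

```bash
cat > look.py <<'E'
import sys
from h import *
n=sys.argv[1]
s=read_camera("side");t=read_camera("top")
import pickle;pickle.dump((s,t),open("pic.pkl","wb"))
x,y,w,hh=[int(a) for a in sys.argv[2:6]] if len(sys.argv)>5 else (280,130,150,140)
a=cv2.resize(s["image"][y:y+hh,x:x+w],(400,400),interpolation=2)
x,y,w,hh=[int(a) for a in sys.argv[6:10]] if len(sys.argv)>9 else (250,100,144,144)
b=cv2.resize(t["image"][y:y+hh,x:x+w],(400,400),interpolation=2)
cv2.imwrite(f"pics/{n}.png",np.hstack([a,b]))
st=sense();print({k:np.round(st[k],4) for k in("t","q","ee_pos","tcp_rot","force","opening")})
E
python3 look.py pre
```

```text
{'t': np.float64(4.3), 'q': array([ 0.0422, -0.4557,  2.1405,  0.0192,  1.0723, -1.6244]), 'ee_pos': array([0.4752, 0.1042, 0.2645]), 'tcp_rot': array([ 0.1911, -0.0441,  0.9806,  0.0081]), 'force': array([-0.9383,  0.1341, -0.0928]), 'opening': np.float64(0.0523)}
```

View pics/pre.png

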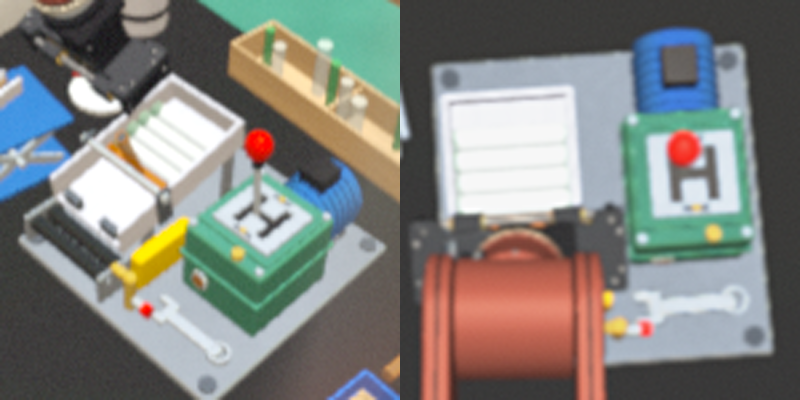

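drive_tool(deltas=[{"tx":0.12,"ty":0.03,"tz":-0.74,"ax":0,"ay":0,"az":0},{"tx":0.12,"ty":0.03,"tz":-0.74,"ax":0,"ay":0,"az":0},{"tx":0.2,"ty":0.03,"tz":-0.74,"ax":0,"ay":0,"az":0},{"tx":0.25,"ty":0.03,"tz":-0.74,"ax":0,"ay":0,"az":0},{"tx":0.25,"ty":0.03,"tz":-0.74,"ax":0,"ay":0,"az":0},{"tx":0.25,"ty":0.03,"tz":-0.72,"ax":0,"ay":0,"az":0}])

```text
t: 5.05
ee_pos: [0.5049, 0.1112, 0.1536]
tcp_rot: [0.19, -0.045, 0.981, 0.009]
force: [0.1, 0.0, -1.8]
opening: 0.0523
```

```bash
python3 look.py g1 290 150 80 80 260 140 70 70
```

```text
{'t': np.float64(5.15), 'q': array([ 0.0549, -0.2419,  2.2022,  0.0194,  0.8021, -1.6193]), 'ee_pos': array([0.5034, 0.111 , 0.1518]), 'tcp_rot': array([ 0.1884, -0.0454,  0.981 ,  0.0087]), 'force': array([ 0.1061, -0.1205, -0.3514]), 'opening': np.float64(0.0524)}
```

View pics/g1.png

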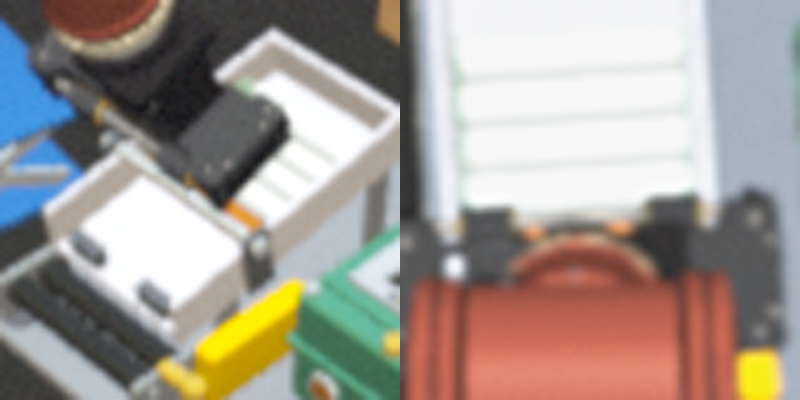

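drive_tool(deltas=[{"tx":0,"ty":0,"tz":0,"ax":0,"ay":0,"az":0},{"tx":0,"ty":0,"tz":0,"ax":0,"ay":0,"az":0},{"tx":0,"ty":0,"tz":0,"ax":0,"ay":0,"az":0},{"tx":0,"ty":0,"tz":0,"ax":0,"ay":0,"az":0}], hand=0)

```text
t: 5.65
ee_pos: [0.505, 0.1104, 0.1546]
tcp_rot: [0.191, -0.045, 0.98, 0.009]
force: [0.3, 0.7, -0.6]
opening: 0.02
```

drive_tool(deltas=[{"tx":0,"ty":0,"tz":0,"ax":0,"ay":0,"az":0},{"tx":0,"ty":0,"tz":0,"ax":0,"ay":0,"az":0},{"tx":0,"ty":0,"tz":0.15,"ax":0,"ay":0,"az":0},{"tx":0,"ty":0,"tz":0.25,"ax":0,"ay":0,"az":0}])

```text
t: 6.15
ee_pos: [0.5044, 0.1103, 0.1637]
tcp_rot: [0.19, -0.045, 0.981, 0.009]
force: [-0.4, 0.1, 0.1]
opening: 0.0174
```

drive_tool(deltas=[{"tx":0,"ty":0,"tz":0.4,"ax":0,"ay":0,"az":0},{"tx":0,"ty":0,"tz":0.5,"ax":0,"ay":0,"az":0},{"tx":0,"ty":0,"tz":0.5,"ax":0,"ay":0,"az":0},{"tx":0,"ty":0,"tz":0.5,"ax":0,"ay":0,"az":0},{"tx":0,"ty":0,"tz":0.5,"ax":0,"ay":0,"az":0},{"tx":0,"ty":0,"tz":0.5,"ax":0,"ay":0,"az":0},{"tx":0,"ty":0,"tz":0.5,"ax":0,"ay":0,"az":0},{"tx":0,"ty":0,"tz":0.5,"ax":0,"ay":0,"az":0},{"tx":0,"ty":0,"tz":0.5,"ax":0,"ay":0,"az":0}])

```text
t: 7.28
ee_pos: [0.5048, 0.1104, 0.2748]
tcp_rot: [0.191, -0.045, 0.981, 0.009]
force: [0.1, -0.5, -0.3]
opening: 0.0171
```

```bash
python3 look.py l1
```

```text
{'t': np.float64(7.375), 'q': array([ 0.0536, -0.3721,  2.0613,  0.016 ,  1.0654, -1.6145]), 'ee_pos': array([0.5058, 0.1104, 0.2763]), 'tcp_rot': array([ 0.1923, -0.0453,  0.9803,  0.0086]), 'force': array([ 0.2447, -0.8251, -0.1575]), 'opening': np.float64(0.0172)}
```

View pics/l1.png

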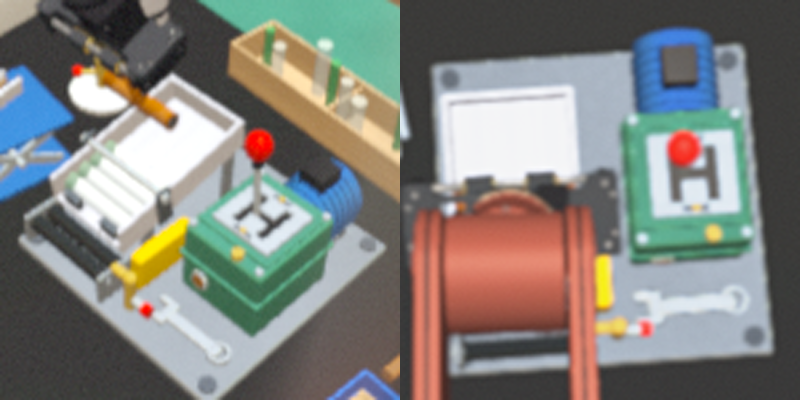

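drive_tool(deltas=[{"tx":-0.6,"ty":-0.2,"tz":0,"ax":0,"ay":0,"az":-0.2},{"tx":-1,"ty":-0.5,"tz":0,"ax":0,"ay":0,"az":-0.5},{"tx":-1,"ty":-0.7,"tz":0,"ax":0,"ay":0,"az":-0.6},{"tx":-0.4,"ty":-0.9,"tz":0,"ax":0,"ay":0,"az":-0.6},{"tx":0,"ty":-1,"tz":0,"ax":0,"ay":0,"az":-0.6},{"tx":0,"ty":-1,"tz":0,"ax":0,"ay":0,"az":-0.6},{"tx":0,"ty":-1,"tz":0,"ax":0,"ay":0,"az":-0.6},{"tx":0,"ty":-1,"tz":0,"ax":0,"ay":0,"az":-0.6},{"tx":0,"ty":-1,"tz":0,"ax":0,"ay":0,"az":-0.5},{"tx":0,"ty":-1,"tz":0,"ax":0,"ay":0,"az":-0.2}])

```text
t: 8.62
ee_pos: [0.4296, -0.0976, 0.2735]
tcp_rot: [0.182, 0.293, 0.937, -0.057]
force: [0.1, 0.5, -0.1]
opening: 0.0173
```

drive_tool(deltas=[{"tx":0.06,"ty":-0.93,"tz":-0.2,"ax":-0.285,"ay":-0.411,"az":0},{"tx":0.06,"ty":-0.93,"tz":-0.2,"ax":-0.285,"ay":-0.411,"az":0},{"tx":0.06,"ty":-0.93,"tz":-0.2,"ax":-0.285,"ay":-0.411,"az":0},{"tx":0.06,"ty":-0.93,"tz":-0.2,"ax":-0.285,"ay":-0.411,"az":0},{"tx":0.06,"ty":-0.93,"tz":-0.2,"ax":-0.285,"ay":-0.411,"az":0},{"tx":0.06,"ty":-0.93,"tz":-0.2,"ax":-0.285,"ay":-0.411,"az":0},{"tx":0.06,"ty":-0.93,"tz":-0.2,"ax":-0.285,"ay":-0.411,"az":0},{"tx":0.06,"ty":-0.93,"tz":-0.2,"ax":-0.285,"ay":-0.411,"az":0},{"tx":0.06,"ty":-0.9,"tz":-0.2,"ax":-0.285,"ay":-0.411,"az":0},{"tx":0.06,"ty":-0.6,"tz":-0.2,"ax":-0.285,"ay":-0.411,"az":0}])

```text
t: 9.88
ee_pos: [0.4474, -0.3072, 0.2329]
tcp_rot: [0.478, 0.263, 0.825, -0.148]
force: [-12.9, 4.1, -17.5]
opening: 0.0174
```

```bash
python3 look.py p1 340 200 150 150 380 140 130 130
```

```text
{'t': np.float64(9.975), 'q': array([-0.8993, -0.6306,  2.5727,  0.9861,  0.3022, -2.6774]), 'ee_pos': array([ 0.4477, -0.3071,  0.2333]), 'tcp_rot': array([ 0.4777,  0.2621,  0.8253, -0.1485]), 'force': array([-0.7218, -0.3262,  0.2138]), 'opening': np.float64(0.0176)}
```

View pics/p1.png

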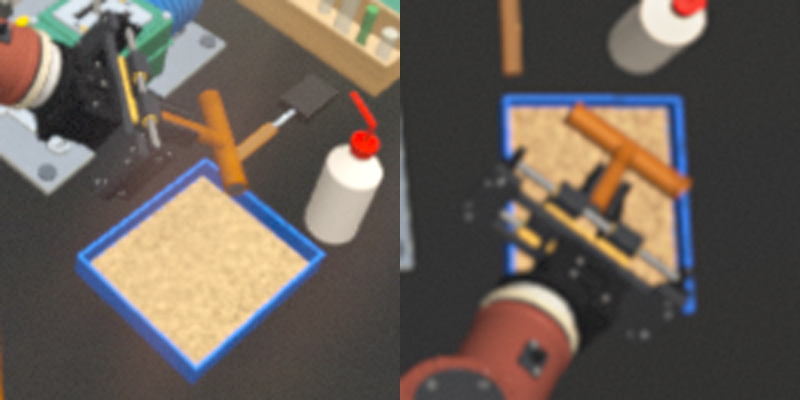

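```bash
python3 - <<'E'
from h import *
import pickle
from scipy.spatial.transform import Rotation as Ro
s,t=pickle.load(open("pic.pkl","rb"))
q=sense()["tcp_rot"];R=Ro.from_quat([q[1],q[2],q[3],q[0]]);M=R.as_matrix();print(M.round(3), "q",sense()["q"])
z=M[:,2]; ax=np.cross(z,[0,0,-1]); ang=np.degrees(np.arcsin(np.linalg.norm(ax)));print("tilt",ang,"turn units to vertical",ax/np.linalg.norm(ax)*ang/8)
for l in["bottle","paddle"]:
  for m in mark_of(l,t)[:2]: print(l,m["p"],m["uv"],atz(t,m["uv"],0.0))
  for m in mark_of(l,s)[:2]: print(l,m["p"],m["uv"],atz(s,m["uv"],0.0))
E
```

```text
[[-0.406  0.574  0.711]
 [ 0.291  0.819 -0.495]
 [-0.866  0.005 -0.499]] q [-0.89930719 -0.63061978  2.57269725  0.98608104  0.30219781 -2.67741413]
tilt 60.03637576969948 turn units to vertical [4.29156451 6.15635438 0.        ]
bottle 0.74 [457.8, 152.0] [ 0.65797471 -0.42189864  0.        ]
bottle 0.74 [462.0, 282.4] [ 0.64628124 -0.41368781  0.        ]
bottle 0.22 [317.1, 160.6] [0.6665284  0.39161549 0.        ]
paddle 0.62 [415.9, 131.1] [ 0.72674729 -0.28665639  0.        ]
paddle 0.81 [444.0, 250.0] [ 0.70683556 -0.28987882  0.        ]
paddle 0.61 [268.0, 172.3] [0.45033184 0.45622531 0.        ]
```

drive_tool(deltas=[{"tx":0,"ty":0.2,"tz":0.2,"ax":0.25,"ay":0.36,"az":0},{"tx":0,"ty":0.2,"tz":0.3,"ax":0.4,"ay":0.58,"az":0},{"tx":0.2,"ty":0,"tz":0.3,"ax":0.429,"ay":0.616,"az":0},{"tx":0.2,"ty":0,"tz":0.3,"ax":0.429,"ay":0.616,"az":0}])

```text
t: 10.68
ee_pos: [0.4587, -0.2963, 0.2612]
tcp_rot: [0.322, 0.279, 0.899, -0.101]
force: [0.8, 0.4, 0.4]
opening: 0.0175
```

```bash
python3 -c "
from station import *
s=sense();print(s['q'].round(3),s['ee_pos'].round(3))"
```

```text
[-0.788 -0.497  2.268  0.181  0.699 -1.856] [ 0.459 -0.296  0.261]
```

drive_tool(deltas=[{"tx":0.1,"ty":-0.1,"tz":0.1,"ax":0.47,"ay":0.675,"az":0},{"tx":0.1,"ty":-0.1,"tz":0.1,"ax":0.47,"ay":0.675,"az":0},{"tx":0.1,"ty":-0.1,"tz":0.1,"ax":0.47,"ay":0.675,"az":0},{"tx":0.1,"ty":-0.2,"tz":0.1,"ax":0.47,"ay":0.675,"az":0},{"tx":0,"ty":-0.2,"tz":0,"ax":0.47,"ay":0.675,"az":0},{"tx":0,"ty":-0.2,"tz":0,"ax":0.47,"ay":0.675,"az":0},{"tx":0,"ty":-0.2,"tz":0,"ax":0,"ay":0,"az":-0.9},{"tx":0,"ty":-0.2,"tz":0,"ax":0,"ay":0,"az":-0.9},{"tx":0,"ty":-0.2,"tz":0,"ax":0,"ay":0,"az":-0.9},{"tx":0,"ty":-0.2,"tz":0,"ax":0,"ay":0,"az":-0.9}])

```text
t: 11.92
ee_pos: [0.4686, -0.3392, 0.2706]
tcp_rot: [0.002, 0.527, 0.85, -0.0]
force: [-0.3, -0.2, -0.6]
opening: 0.0173
```

drive_tool(deltas=[{"tx":0,"ty":-0.1,"tz":0,"ax":0,"ay":0,"az":-0.9},{"tx":0,"ty":-0.1,"tz":0,"ax":0,"ay":0,"az":-0.9},{"tx":0,"ty":-0.1,"tz":0,"ax":0,"ay":0,"az":-0.8},{"tx":0,"ty":0,"tz":0,"ax":0,"ay":0,"az":-0.7}])

```text
t: 12.42
ee_pos: [0.4686, -0.3467, 0.2706]
tcp_rot: [0.002, 0.707, 0.707, -0.001]
force: [-0.1, 0.8, -0.5]
opening: 0.0174
```

```bash
python3 -c "
from h import *
from scipy.spatial.transform import Rotation as Ro
s=sense();print(s['q'].round(3),s['ee_pos'].round(3));q=s['tcp_rot'];print(Ro.from_quat([q[1],q[2],q[3],q[0]]).as_matrix().round(3))"
```

```text
[-0.771  0.098  1.606 -0.002  1.433 -0.771] [ 0.469 -0.347  0.271]
[[ 0.     1.     0.002]
 [ 1.    -0.    -0.005]
 [-0.005  0.002 -1.   ]]
```

drive_tool(deltas=[{"tx":0.02,"ty":-0.16,"tz":-0.2,"ax":0.86,"ay":0,"az":0},{"tx":0.02,"ty":-0.16,"tz":-0.2,"ax":0.86,"ay":0,"az":0},{"tx":0.02,"ty":-0.16,"tz":-0.2,"ax":0.86,"ay":0,"az":0},{"tx":0.02,"ty":-0.16,"tz":-0.2,"ax":0.86,"ay":0,"az":0}])

```text
t: 12.92
ee_pos: [0.4707, -0.3629, 0.2507]
tcp_rot: [-0.167, 0.686, 0.688, 0.169]
force: [-0.1, -0.2, -0.6]
opening: 0.0173
```

```bash
python3 -c "
from station import *
s=sense();print(s['q'].round(3),s['ee_pos'].round(3))"
```

```text
[-0.942  0.404  1.347  0.282  1.778 -0.94 ] [ 0.471 -0.363  0.251]
```

Joints are comfortable; continue tilting.

drive_tool(deltas=[{"tx":0.02,"ty":-0.16,"tz":-0.4,"ax":0.86,"ay":0,"az":0},{"tx":0.02,"ty":-0.16,"tz":-0.4,"ax":0.86,"ay":0,"az":0},{"tx":0.02,"ty":-0.16,"tz":-0.4,"ax":0.86,"ay":0,"az":0},{"tx":0.02,"ty":-0.16,"tz":-0.4,"ax":0.86,"ay":0,"az":0},{"tx":0,"ty":0,"tz":-0.8,"ax":0,"ay":0,"az":0},{"tx":0,"ty":0,"tz":-0.8,"ax":0,"ay":0,"az":0},{"tx":0,"ty":0,"tz":-0.8,"ax":0,"ay":0,"az":0}])

```text
t: 13.8
ee_pos: [0.4735, -0.378, 0.1501]
tcp_rot: [-0.324, 0.628, 0.628, 0.326]
force: [-0.4, 0.2, 0.9]
opening: 0.0174
```

```bash
python3 look.py p2 340 200 150 150 380 120 150 150
```

```text
{'t': np.float64(13.9), 'q': array([-1.0368,  0.8353,  1.116 ,  0.4854,  2.0267, -1.0144]), 'ee_pos': array([ 0.4727, -0.377 ,  0.1483]), 'tcp_rot': array([-0.3258,  0.6279,  0.6266,  0.327 ]), 'force': array([-1.3106,  0.2246, -0.5325]), 'opening': np.float64(0.0173)}
```

View pics/p2.png

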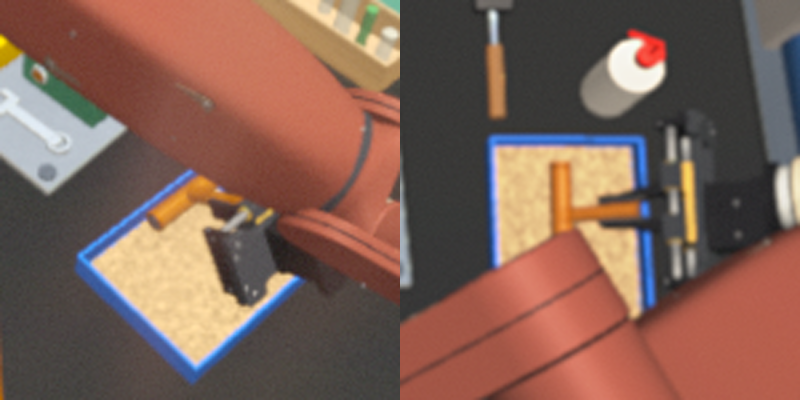

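drive_tool(deltas=[{"tx":0,"ty":0,"tz":-0.8,"ax":0,"ay":0,"az":0},{"tx":0,"ty":0,"tz":-0.8,"ax":0,"ay":0,"az":0},{"tx":0,"ty":0,"tz":-0.8,"ax":0,"ay":0,"az":0},{"tx":0,"ty":0,"tz":-0.6,"ax":0,"ay":0,"az":0},{"tx":0,"ty":0,"tz":-0.3,"ax":0,"ay":0,"az":0},{"tx":0,"ty":0,"tz":-0.2,"ax":0,"ay":0,"az":0},{"tx":0,"ty":0,"tz":0,"ax":0,"ay":0,"az":0}])

```text
t: 14.78
ee_pos: [0.4731, -0.3785, 0.0629]
tcp_rot: [-0.324, 0.628, 0.627, 0.327]
force: [0.0, 0.0, -0.2]
opening: 0.0172
```

drive_tool(deltas=[{"tx":0,"ty":0,"tz":-0.1,"ax":0,"ay":0,"az":0},{"tx":0,"ty":0,"tz":0,"ax":0,"ay":0,"az":0}])

```text
t: 15.02
ee_pos: [0.4732, -0.3785, 0.0607]
tcp_rot: [-0.324, 0.628, 0.627, 0.327]
force: [0.4, 0.4, -1.1]
opening: 0.0171
```

```bash
python3 look.py p3 360 240 110 110 400 150 90 90
```

```text
{'t': np.float64(15.125), 'q': array([-1.0379,  0.9514,  1.1049,  0.4649,  1.931 , -1.0686]), 'ee_pos': array([ 0.4732, -0.3785,  0.0607]), 'tcp_rot': array([-0.3243,  0.6281,  0.627 ,  0.3274]), 'force': array([-0.4841,  0.0131, -1.2883]), 'opening': np.float64(0.0172)}
```

View pics/p3.png

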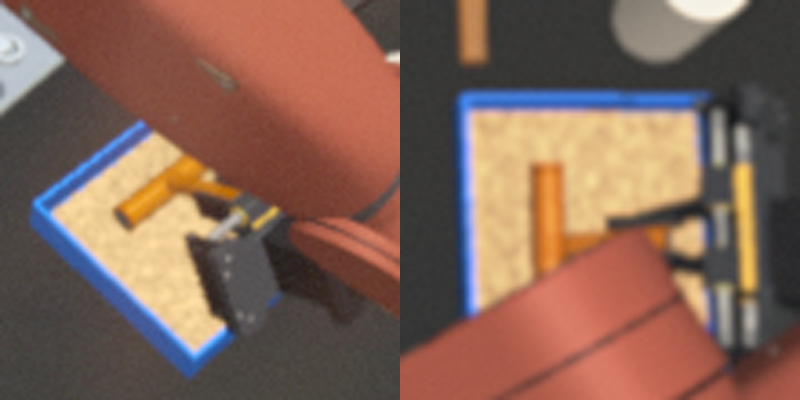

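drive_tool(deltas=[{"tx":0,"ty":0,"tz":-0.1,"ax":0,"ay":0,"az":0},{"tx":0,"ty":0,"tz":-0.06,"ax":0,"ay":0,"az":0},{"tx":0,"ty":0,"tz":0,"ax":0,"ay":0,"az":0}])

```text
t: 15.5
ee_pos: [0.473, -0.3783, 0.0562]
tcp_rot: [-0.325, 0.628, 0.627, 0.327]
force: [0.4, -0.2, -1.6]
opening: 0.0174
```

drive_tool(deltas=[{"tx":0,"ty":0,"tz":-0.06,"ax":0,"ay":0,"az":0},{"tx":0,"ty":0,"tz":0,"ax":0,"ay":0,"az":0}])

```text
t: 15.75
ee_pos: [0.473, -0.3784, 0.0548]
tcp_rot: [-0.325, 0.628, 0.627, 0.327]
force: [-0.3, -0.0, -0.6]
opening: 0.0172
```

drive_tool(deltas=[{"tx":0,"ty":0,"tz":-0.06,"ax":0,"ay":0,"az":0},{"tx":0,"ty":0,"tz":0,"ax":0,"ay":0,"az":0}])

```text
t: 16.0
ee_pos: [0.473, -0.3783, 0.0533]
tcp_rot: [-0.325, 0.628, 0.627, 0.327]
force: [0.5, 0.2, -0.9]
opening: 0.0172
```

drive_tool(deltas=[{"tx":0,"ty":0,"tz":-0.06,"ax":0,"ay":0,"az":0},{"tx":0,"ty":0,"tz":0,"ax":0,"ay":0,"az":0}])

```text
t: 16.25
ee_pos: [0.473, -0.3783, 0.0518]
tcp_rot: [-0.325, 0.628, 0.627, 0.327]
force: [-0.7, 0.4, 0.1]
opening: 0.0172
```

drive_tool(deltas=[{"tx":0,"ty":0,"tz":-0.06,"ax":0,"ay":0,"az":0},{"tx":0,"ty":0,"tz":0,"ax":0,"ay":0,"az":0}])

```text
t: 16.5
ee_pos: [0.4731, -0.3784, 0.0504]
tcp_rot: [-0.325, 0.628, 0.627, 0.327]
force: [0.1, 0.0, -0.5]
opening: 0.0176
```

drive_tool(deltas=[{"tx":0,"ty":0,"tz":-0.06,"ax":0,"ay":0,"az":0},{"tx":0,"ty":0,"tz":0,"ax":0,"ay":0,"az":0}])

```text
t: 16.75
ee_pos: [0.4732, -0.3787, 0.0498]
tcp_rot: [-0.324, 0.628, 0.627, 0.328]
force: [-0.0, -1.9, 4.8]
opening: 0.0176
```

drive_tool(deltas=[{"tx":0,"ty":0,"tz":0,"ax":0,"ay":0,"az":0},{"tx":0,"ty":0,"tz":0,"ax":0,"ay":0,"az":0},{"tx":0,"ty":0,"tz":0,"ax":0,"ay":0,"az":0},{"tx":0,"ty":0,"tz":0,"ax":0,"ay":0,"az":0}], hand=50)

```text
t: 17.25
ee_pos: [0.473, -0.3783, 0.0487]
tcp_rot: [-0.325, 0.628, 0.627, 0.327]
force: [-0.3, 0.1, 0.3]
opening: 0.0421
```

```bash
python3 look.py p4 360 240 110 110 400 150 90 90
```

```text
{'t': np.float64(17.35), 'q': array([-1.0379,  0.9687,  1.1014,  0.4627,  1.9193, -1.0747]), 'ee_pos': array([ 0.473 , -0.3783,  0.0488]), 'tcp_rot': array([-0.3246,  0.6281,  0.6268,  0.3274]), 'force': array([ 0.8568,  0.6674, -0.8975]), 'opening': np.float64(0.0428)}
```

View pics/p4.png

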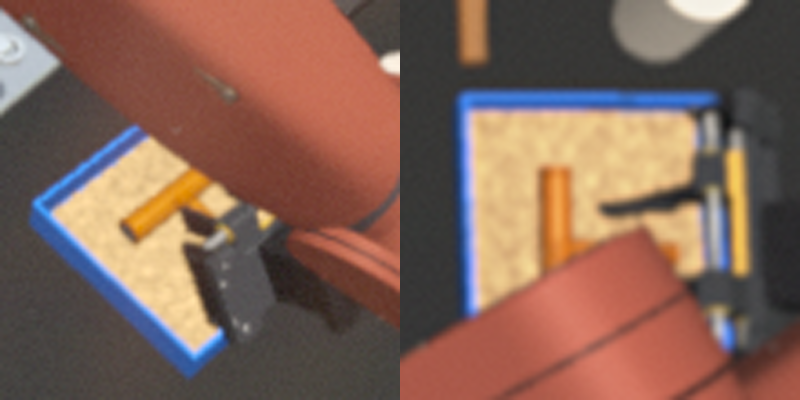

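drive_tool(deltas=[{"tx":0,"ty":0,"tz":0.4,"ax":0,"ay":0,"az":0},{"tx":0,"ty":0,"tz":0.8,"ax":0,"ay":0,"az":0},{"tx":0,"ty":0,"tz":1,"ax":0,"ay":0,"az":0},{"tx":0,"ty":0,"tz":1,"ax":-0.7,"ay":0,"az":0},{"tx":0,"ty":0,"tz":1,"ax":-0.86,"ay":0,"az":0},{"tx":0,"ty":0,"tz":1,"ax":-0.86,"ay":0,"az":0},{"tx":0,"ty":0,"tz":1,"ax":-0.86,"ay":0,"az":0},{"tx":0,"ty":0,"tz":1,"ax":-0.86,"ay":0,"az":0},{"tx":0,"ty":0,"tz":1,"ax":-0.86,"ay":0,"az":0},{"tx":0,"ty":0,"tz":1,"ax":-0.86,"ay":0,"az":0}])

```text
t: 18.6
ee_pos: [0.4732, -0.3783, 0.2828]
tcp_rot: [-0.045, 0.706, 0.705, 0.05]
force: [0.4, 0.2, -0.3]
opening: 0.0437
```

drive_tool(deltas=[{"tx":0,"ty":0,"tz":0.5,"ax":-0.86,"ay":0,"az":0},{"tx":0,"ty":0.1,"tz":0.2,"ax":-0.16,"ay":0,"az":-0.5},{"tx":0,"ty":0.3,"tz":0,"ax":0,"ay":0,"az":-1},{"tx":0,"ty":0.5,"tz":0,"ax":0,"ay":0,"az":-1},{"tx":0.2,"ty":0.6,"tz":0,"ax":0,"ay":0,"az":-1},{"tx":0.2,"ty":0.7,"tz":0,"ax":0,"ay":0,"az":-1},{"tx":0.2,"ty":0.7,"tz":0,"ax":0,"ay":0,"az":-1},{"tx":0.2,"ty":0.8,"tz":0,"ax":0,"ay":0,"az":-1},{"tx":0.2,"ty":0.8,"tz":0,"ax":0,"ay":0,"az":-1},{"tx":0.2,"ty":0.8,"tz":0,"ax":0,"ay":0,"az":-1}])

```text
t: 19.85
ee_pos: [0.5031, -0.245, 0.2987]
tcp_rot: [0.004, 0.982, 0.188, 0.0]
force: [0.0, 1.3, -0.7]
opening: 0.0438
```

```bash
python3 look.py k1 280 130 190 200 250 100 220 144
```

```text
{'t': np.float64(19.95), 'q': array([-0.5902,  0.0268,  1.6281, -0.004 ,  1.4812,  0.596 ]), 'ee_pos': array([ 0.5035, -0.2442,  0.2987]), 'tcp_rot': array([3.400e-03, 9.815e-01, 1.913e-01, 6.000e-04]), 'force': array([ 0.0409, -0.3763, -1.3485]), 'opening': np.float64(0.043)}
```

View pics/k1.png

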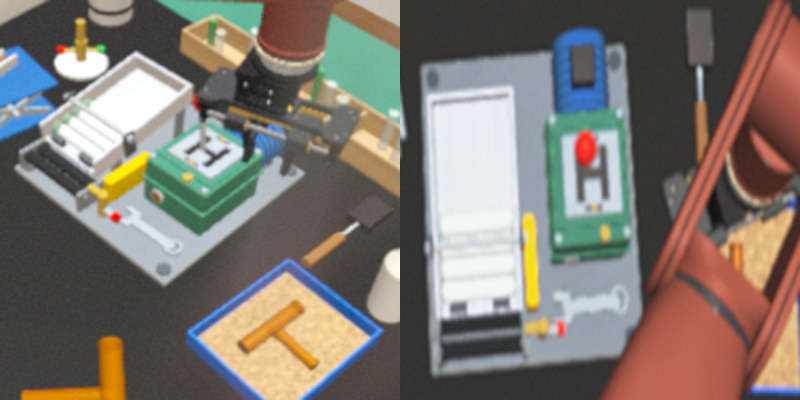

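drive_tool(deltas=[{"tx":0.378,"ty":0.945,"tz":0,"ax":0,"ay":0,"az":-0.26},{"tx":0.378,"ty":0.945,"tz":0,"ax":0,"ay":0,"az":-0.26},{"tx":0.378,"ty":0.945,"tz":0,"ax":0,"ay":0,"az":-0.26},{"tx":0.378,"ty":0.945,"tz":0,"ax":0,"ay":0,"az":-0.26},{"tx":0.378,"ty":0.945,"tz":0,"ax":0,"ay":0,"az":-0.26},{"tx":0.378,"ty":0.945,"tz":0,"ax":0,"ay":0,"az":-0.26},{"tx":0.378,"ty":0.945,"tz":0,"ax":0,"ay":0,"az":-0.26},{"tx":0.378,"ty":0.945,"tz":0,"ax":0,"ay":0,"az":-0.26}], hand=85)

```text
t: 20.95
ee_pos: [0.5789, -0.0569, 0.2978]
tcp_rot: [0.003, 0.999, 0.048, -0.0]
force: [-0.6, 0.9, -0.7]
opening: 0.0738
```

```bash
python3 look.py k2 330 130 110 110 250 100 144 144; python3 - <<'E'
from h import *
s,t=__import__("pickle").load(open("pic.pkl","rb"))
for n,p in(("s",s),("t",t)):
    im=p["image"].astype(int); R=(im[...,2]>150)&(im[...,1]<80)&(im[...,0]<80)
    k,l,st,c=cv2.connectedComponentsWithStats(R.astype(np.uint8))
    print(n,[(st[i].tolist(),c[i].round(1).tolist()) for i in range(1,k) if st[i][4]>8])
    print(proj(p,[[.5786,-.0551,.2286]]))
E
```

```text
{'t': np.float64(21.05), 'q': array([-0.2284,  0.0851,  1.5691, -0.0051,  1.4864,  1.2447]), 'ee_pos': array([ 0.5792, -0.0556,  0.2977]), 'tcp_rot': array([ 2.600e-03,  9.988e-01,  4.910e-02, -2.000e-04]), 'force': array([-0.3794,  0.7385, -0.1357]), 'opening': np.float64(0.0741)}
s [([307, 153, 4, 3, 10], [308.2, 153.9]), ([372, 175, 11, 11, 96], [376.8, 180.1]), ([471, 234, 12, 25, 145], [476.2, 249.1]), ([333, 237, 4, 4, 12], [334.5, 238.5]), ([7, 340, 20, 32, 359], [15.8, 357.5])]
[[376.86711687 180.33429953]]
t [([466, 131, 14, 14, 94], [473.2, 138.1]), ([347, 151, 11, 9, 68], [351.6, 154.6]), ([219, 353, 8, 3, 10], [221.9, 354.3])]
[[351.69643385 153.47434349]]
```

View pics/k2.png

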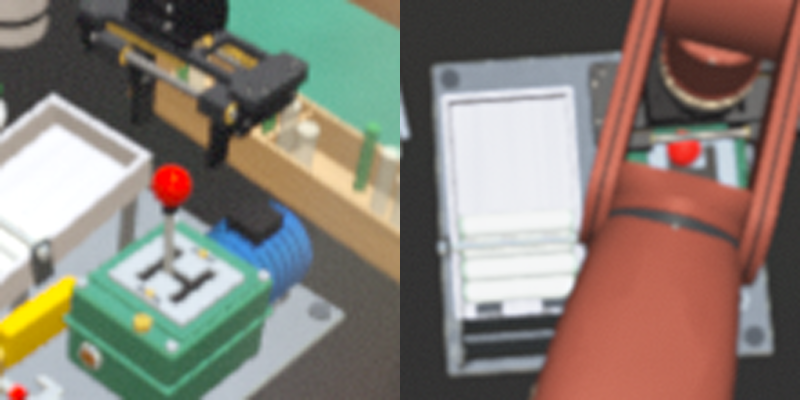

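drive_tool(deltas=[{"tx":0,"ty":0,"tz":-0.7,"ax":0,"ay":0,"az":0},{"tx":0,"ty":0,"tz":-0.7,"ax":0,"ay":0,"az":0},{"tx":0,"ty":0,"tz":-0.7,"ax":0,"ay":0,"az":0},{"tx":0,"ty":0,"tz":-0.7,"ax":0,"ay":0,"az":0},{"tx":0,"ty":0,"tz":0,"ax":0,"ay":0,"az":0}])

```text
t: 21.68
ee_pos: [0.5773, -0.0568, 0.2238]
tcp_rot: [0.002, 0.999, 0.047, -0.003]
force: [0.8, 0.4, 0.0]
opening: 0.0741
```

```bash
python3 look.py k3 330 130 110 110 310 110 80 80
```

```text
{'t': np.float64(21.775), 'q': array([-0.2305,  0.128 ,  1.6564, -0.0059,  1.358 ,  1.2477]), 'ee_pos': array([ 0.5787, -0.057 ,  0.2263]), 'tcp_rot': array([ 0.0027,  0.9989,  0.0469, -0.0012]), 'force': array([ 0.759 , -0.0709, -0.2788]), 'opening': np.float64(0.0741)}
```

View pics/k3.png

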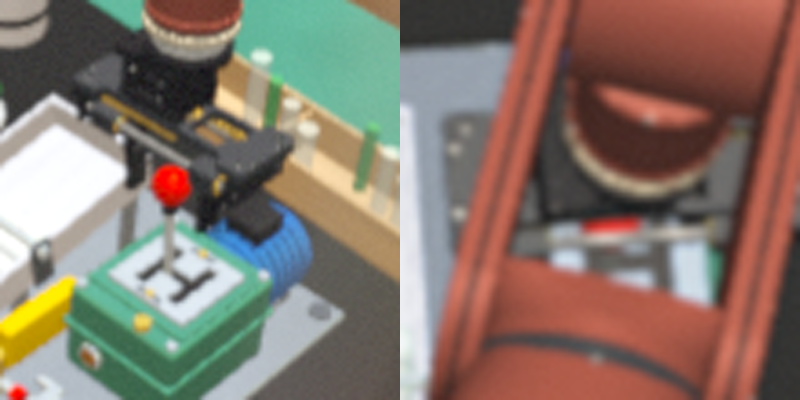

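drive_tool(deltas=[{"tx":0,"ty":0,"tz":0,"ax":0,"ay":0,"az":0},{"tx":0,"ty":0,"tz":0,"ax":0,"ay":0,"az":0},{"tx":0,"ty":0,"tz":0,"ax":0,"ay":0,"az":0},{"tx":0,"ty":0,"tz":0,"ax":0,"ay":0,"az":0},{"tx":0,"ty":0,"tz":0,"ax":0,"ay":0,"az":0},{"tx":0,"ty":0,"tz":0,"ax":0,"ay":0,"az":0}], hand=30)

```text
t: 22.52
ee_pos: [0.5788, -0.0565, 0.2266]
tcp_rot: [0.002, 0.999, 0.047, -0.001]
force: [-1.6, 2.1, 1.3]
opening: 0.0345
```

drive_tool(deltas=[{"tx":0.015,"ty":-0.16,"tz":0,"ax":0,"ay":0,"az":0},{"tx":0.015,"ty":-0.16,"tz":0,"ax":0,"ay":0,"az":0},{"tx":0.015,"ty":-0.16,"tz":0,"ax":0,"ay":0,"az":0}])

```text
t: 22.9
ee_pos: [0.58, -0.0678, 0.2271]
tcp_rot: [0.001, 0.999, 0.047, -0.001]
force: [-1.5, 6.1, 5.7]
opening: 0.0343
```

drive_tool(deltas=[{"tx":0.015,"ty":-0.16,"tz":0,"ax":0,"ay":0,"az":0},{"tx":0.015,"ty":-0.16,"tz":0,"ax":0,"ay":0,"az":0},{"tx":0.015,"ty":-0.16,"tz":0,"ax":0,"ay":0,"az":0}])

```text
t: 23.28
ee_pos: [0.5812, -0.0798, 0.2272]
tcp_rot: [0.001, 0.999, 0.047, -0.001]
force: [-1.5, 5.0, 7.5]
opening: 0.0344
```

drive_tool(deltas=[{"tx":0.015,"ty":-0.16,"tz":-0.02,"ax":0,"ay":0,"az":0},{"tx":0.015,"ty":-0.16,"tz":-0.02,"ax":0,"ay":0,"az":0},{"tx":0.015,"ty":-0.16,"tz":-0.02,"ax":0,"ay":0,"az":0}])

```text
t: 23.65
ee_pos: [0.582, -0.0919, 0.2252]
tcp_rot: [0.001, 0.999, 0.047, -0.001]
force: [-0.5, 4.5, 4.8]
opening: 0.0343
```

drive_tool(deltas=[{"tx":0.01,"ty":-0.12,"tz":-0.02,"ax":0,"ay":0,"az":0},{"tx":0.01,"ty":-0.12,"tz":-0.02,"ax":0,"ay":0,"az":0},{"tx":0.01,"ty":-0.12,"tz":-0.02,"ax":0,"ay":0,"az":0}])

```text
t: 24.02
ee_pos: [0.5827, -0.1008, 0.2235]
tcp_rot: [0.001, 0.999, 0.047, -0.001]
force: [-1.0, 5.3, 0.2]
opening: 0.0341
```

drive_tool(deltas=[{"tx":0.01,"ty":-0.12,"tz":-0.03,"ax":0,"ay":0,"az":0},{"tx":0.01,"ty":-0.12,"tz":-0.03,"ax":0,"ay":0,"az":0}])

```text
t: 24.28
ee_pos: [0.5831, -0.1068, 0.2218]
tcp_rot: [0.001, 0.999, 0.047, -0.001]
force: [-0.3, 5.1, -1.3]
opening: 0.0344
```

drive_tool(deltas=[{"tx":0.01,"ty":-0.1,"tz":-0.03,"ax":0,"ay":0,"az":0},{"tx":0.01,"ty":-0.1,"tz":-0.03,"ax":0,"ay":0,"az":0}])

```text
t: 24.52
ee_pos: [0.5835, -0.1118, 0.2201]
tcp_rot: [0.001, 0.999, 0.047, -0.002]
force: [-1.4, 6.1, 2.6]
opening: 0.0343
```

drive_tool(deltas=[{"tx":0.007,"ty":-0.08,"tz":-0.02,"ax":0,"ay":0,"az":0},{"tx":0.007,"ty":-0.08,"tz":-0.02,"ax":0,"ay":0,"az":0}])

```text
t: 24.78
ee_pos: [0.5837, -0.1156, 0.2187]
tcp_rot: [0.001, 0.999, 0.047, -0.002]
force: [-0.5, 5.6, 1.0]
opening: 0.0342
```

drive_tool(deltas=[{"tx":0.007,"ty":-0.08,"tz":-0.02,"ax":0,"ay":0,"az":0},{"tx":0.007,"ty":-0.08,"tz":-0.02,"ax":0,"ay":0,"az":0}])

```text
t: 25.02
ee_pos: [0.5839, -0.1194, 0.2175]
tcp_rot: [0.001, 0.999, 0.047, -0.002]
force: [-0.4, 4.2, 2.2]
opening: 0.0338
```

drive_tool(deltas=[{"tx":0.007,"ty":-0.06,"tz":-0.02,"ax":0,"ay":0,"az":0},{"tx":0.007,"ty":-0.06,"tz":-0.02,"ax":0,"ay":0,"az":0}])

```text
t: 25.28
ee_pos: [0.5843, -0.1224, 0.2165]
tcp_rot: [0.001, 0.999, 0.047, -0.002]
force: [-1.0, 7.6, 0.9]
opening: 0.0338
```

drive_tool(deltas=[{"tx":0.006,"ty":-0.06,"tz":-0.02,"ax":0,"ay":0,"az":0}])

```text
t: 25.4
ee_pos: [0.5843, -0.1238, 0.2159]
tcp_rot: [0.001, 0.999, 0.047, -0.002]
force: [0.3, 8.1, 0.9]
opening: 0.0342
```

drive_tool(deltas=[{"tx":0.006,"ty":-0.06,"tz":-0.02,"ax":0,"ay":0,"az":0}])

```text
t: 25.52
ee_pos: [0.5845, -0.1245, 0.2156]
tcp_rot: [0.0, 0.999, 0.047, -0.002]
force: [-1.4, 11.1, 3.0]
opening: 0.034
```

drive_tool(deltas=[{"tx":0.006,"ty":-0.06,"tz":-0.02,"ax":0,"ay":0,"az":0}])

```text
t: 25.65
ee_pos: [0.5847, -0.1251, 0.2154]
tcp_rot: [-0.001, 0.999, 0.047, -0.002]
force: [-3.0, 13.0, 4.7]
opening: 0.034
```

drive_tool(deltas=[{"tx":-0.02,"ty":0.14,"tz":0.04,"ax":0,"ay":0,"az":0},{"tx":-0.01,"ty":0.13,"tz":0.04,"ax":0,"ay":0,"az":0},{"tx":0,"ty":0,"tz":0,"ax":0,"ay":0,"az":0}])

```text
t: 26.02
ee_pos: [0.5839, -0.1214, 0.2167]
tcp_rot: [0.002, 0.999, 0.047, -0.002]
force: [-0.4, 3.0, -6.7]
opening: 0.0342
```

drive_tool(deltas=[{"tx":0.16,"ty":0.015,"tz":0,"ax":0,"ay":0,"az":0},{"tx":0.16,"ty":0.015,"tz":0,"ax":0,"ay":0,"az":0}])

```text
t: 26.28
ee_pos: [0.5916, -0.1207, 0.2166]
tcp_rot: [0.002, 0.999, 0.047, -0.003]
force: [-3.4, 2.9, -8.5]
opening: 0.034
```

drive_tool(deltas=[{"tx":0.16,"ty":0.02,"tz":-0.02,"ax":0,"ay":0,"az":0},{"tx":0.16,"ty":0.02,"tz":-0.02,"ax":0,"ay":0,"az":0}])

```text
t: 26.52
ee_pos: [0.6002, -0.1197, 0.216]
tcp_rot: [0.002, 0.999, 0.047, -0.002]
force: [-3.2, 2.3, -10.0]
opening: 0.034
```

drive_tool(deltas=[{"tx":0.16,"ty":0.02,"tz":-0.03,"ax":0,"ay":0,"az":0},{"tx":0.16,"ty":0.02,"tz":-0.03,"ax":0,"ay":0,"az":0}])

```text
t: 26.78
ee_pos: [0.6086, -0.119, 0.2151]
tcp_rot: [0.003, 0.999, 0.047, -0.001]
force: [-4.4, 2.7, -9.3]
opening: 0.0339
```

drive_tool(deltas=[{"tx":0.16,"ty":0.022,"tz":-0.03,"ax":0,"ay":0,"az":0},{"tx":0.16,"ty":0.022,"tz":-0.03,"ax":0,"ay":0,"az":0}])

```text
t: 27.02
ee_pos: [0.6167, -0.118, 0.2138]
tcp_rot: [0.003, 0.999, 0.047, -0.001]
force: [-4.2, 1.4, -8.7]
opening: 0.0341
```

drive_tool(deltas=[{"tx":0.16,"ty":0.022,"tz":-0.05,"ax":0,"ay":0,"az":0},{"tx":0.16,"ty":0.022,"tz":-0.05,"ax":0,"ay":0,"az":0}])

```text
t: 27.28
ee_pos: [0.6252, -0.117, 0.2121]
tcp_rot: [0.003, 0.999, 0.047, -0.0]
force: [-3.7, 1.7, -6.4]
opening: 0.0343
```

drive_tool(deltas=[{"tx":0.12,"ty":0.018,"tz":-0.05,"ax":0,"ay":0,"az":0},{"tx":0.12,"ty":0.018,"tz":-0.05,"ax":0,"ay":0,"az":0}])

```text
t: 27.52
ee_pos: [0.6317, -0.1162, 0.2102]
tcp_rot: [0.003, 0.999, 0.047, 0.0]
force: [-2.9, 0.7, -0.8]
opening: 0.0341
```

drive_tool(deltas=[{"tx":0.1,"ty":0.015,"tz":-0.04,"ax":0,"ay":0,"az":0},{"tx":0.06,"ty":0.01,"tz":-0.02,"ax":0,"ay":0,"az":0}])

```text
t: 27.78
ee_pos: [0.6358, -0.1156, 0.2089]
tcp_rot: [0.003, 0.999, 0.047, 0.0]
force: [-2.3, -0.2, 3.1]
opening: 0.0342
```

drive_tool(deltas=[{"tx":0.06,"ty":0.01,"tz":-0.02,"ax":0,"ay":0,"az":0}])

```text
t: 27.9
ee_pos: [0.6371, -0.1154, 0.2085]
tcp_rot: [0.003, 0.999, 0.047, 0.0]
force: [-2.4, -1.4, 4.7]
opening: 0.0337
```

drive_tool(deltas=[{"tx":0.06,"ty":0.01,"tz":-0.02,"ax":0,"ay":0,"az":0}])

```text
t: 28.02
ee_pos: [0.6381, -0.1153, 0.2081]
tcp_rot: [0.003, 0.999, 0.047, -0.0]
force: [-5.8, -0.5, 7.2]
opening: 0.0337
```

drive_tool(deltas=[{"tx":0.06,"ty":0.01,"tz":-0.02,"ax":0,"ay":0,"az":0}])

```text
t: 28.15
ee_pos: [0.6389, -0.1153, 0.2078]
tcp_rot: [0.004, 0.999, 0.047, -0.001]
force: [-10.3, -1.9, 10.8]
opening: 0.0339
```

drive_tool(deltas=[{"tx":-0.04,"ty":0,"tz":0.06,"ax":0,"ay":0,"az":0},{"tx":0,"ty":0,"tz":0,"ax":0,"ay":0,"az":0}])

```text
t: 28.4
ee_pos: [0.6381, -0.1151, 0.2082]
tcp_rot: [0.003, 0.999, 0.047, -0.001]
force: [-4.1, -2.8, 4.0]
opening: 0.0338
```

drive_tool(deltas=[{"tx":0,"ty":0,"tz":0,"ax":0,"ay":0,"az":0},{"tx":0,"ty":0,"tz":0,"ax":0,"ay":0,"az":0},{"tx":0,"ty":0,"tz":0,"ax":0,"ay":0,"az":0},{"tx":0,"ty":0,"tz":0,"ax":0,"ay":0,"az":0},{"tx":0,"ty":0,"tz":0,"ax":0,"ay":0,"az":0}], hand=90)

```text
t: 29.02
ee_pos: [0.6381, -0.1143, 0.2073]
tcp_rot: [0.003, 0.999, 0.047, -0.001]
force: [-0.8, -0.4, 0.8]
opening: 0.0744
```

drive_tool(deltas=[{"tx":0,"ty":0,"tz":0.3,"ax":0,"ay":0,"az":0},{"tx":0,"ty":0,"tz":0.6,"ax":0,"ay":0,"az":0},{"tx":0,"ty":0,"tz":0.8,"ax":0,"ay":0,"az":0},{"tx":0,"ty":0,"tz":0.8,"ax":0,"ay":0,"az":0},{"tx":0,"ty":0,"tz":0.8,"ax":0,"ay":0,"az":0},{"tx":0,"ty":0,"tz":0.8,"ax":0,"ay":0,"az":0},{"tx":0,"ty":0,"tz":0.4,"ax":0,"ay":0,"az":0},{"tx":0,"ty":0,"tz":0,"ax":0,"ay":0,"az":0}])

```text
t: 30.02
ee_pos: [0.6384, -0.1145, 0.321]
tcp_rot: [0.003, 0.999, 0.047, -0.0]
force: [-0.1, -0.1, -0.3]
opening: 0.0784
```

```bash
python3 look.py f1 280 130 190 200 250 100 240 150;  python3 - <<'E'
from h import *
s,t=__import__("pickle").load(open("pic.pkl","rb"))
for n,p in(("s",s),("t",t)):
    im=p["image"].astype(int); R=(im[...,2]>150)&(im[...,1]<80)&(im[...,0]<80)
    k,l,st,c=cv2.connectedComponentsWithStats(R.astype(np.uint8))
    print(n,[(st[i].tolist(),c[i].round(1).tolist()) for i in range(1,k) if st[i][4]>8])
E
```

```text
{'t': np.float64(30.125), 'q': array([-0.2961,  0.2396,  1.3565, -0.0058,  1.5471,  1.181 ]), 'ee_pos': array([ 0.6378, -0.1143,  0.3191]), 'tcp_rot': array([ 0.0025,  0.9989,  0.0469, -0.0017]), 'force': array([ 0.9753, -0.5513,  0.444 ]), 'opening': np.float64(0.0783)}
s [([307, 153, 4, 3, 10], [308.2, 153.9]), ([397, 181, 11, 11, 86], [401.7, 186.1]), ([471, 234, 12, 25, 142], [476.2, 249.1]), ([333, 237, 4, 4, 12], [334.5, 238.5]), ([7, 340, 20, 32, 358], [15.8, 357.5])]
t [([466, 131, 14, 14, 94], [473.1, 138.0]), ([316, 385, 7, 3, 9], [319.3, 386.1])]
```

View pics/f1.png

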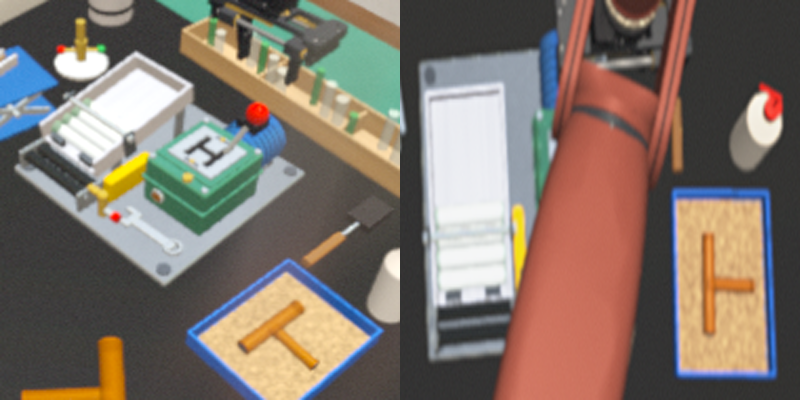

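```bash
python3 - <<'E'
from h import *
s,t=__import__("pickle").load(open("pic.pkl","rb"))
o,d=ray(s,(401.9,186.3))
L=(o-TM)@RM; D=d@RM; P=np.array([0.0012,-.092,.05])
for r in np.linspace(.5,2,3001):
    X=L+D*r
    if abs(np.linalg.norm(X-P)-.18)<.0006: 
        k=X-P; print(X.round(4),"shift",np.arcsin(k[0]/.18).round(3),"across",np.arctan2(-k[1],k[2]).round(3))
cv2.imwrite("pics/tubes.png",cv2.resize(np.hstack([s["image"][170:220,290:350],t["image"][170:220,265:325]]),(720,300),interpolation=2))
print(proj(s,[.638,-.1145,.207]))
E
```

```text
[ 0.0507 -0.1444  0.2154] shift 0.278 across 0.307
[ 0.051  -0.1442  0.215 ] shift 0.28 across 0.306
[ 0.0513 -0.144   0.2147] shift 0.282 across 0.306
[ 0.0517 -0.1438  0.2144] shift 0.284 across 0.305
[ 0.1738 -0.0685  0.093 ] shift 1.284 across -0.501
[ 0.1742 -0.0683  0.0927] shift 1.29 across -0.508
[ 0.1745 -0.0681  0.0923] shift 1.297 across -0.515
[ 0.1748 -0.0679  0.092 ] shift 1.304 across -0.521
[ 0.1751 -0.0677  0.0917] shift 1.31 across -0.528
[[401.87821713 187.35862028]]
```

View pics/tubes.png

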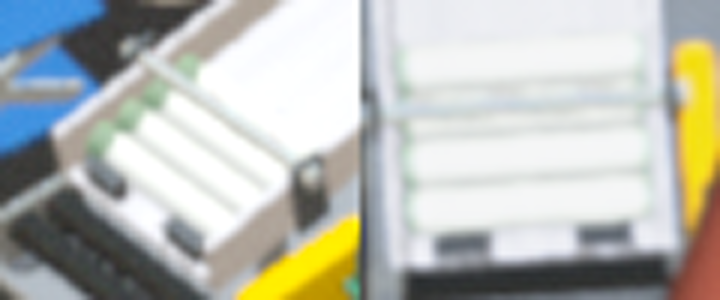

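drive_tool(deltas=[{"tx":-0.5,"ty":1,"tz":0.4,"ax":0,"ay":0,"az":0},{"tx":-0.5,"ty":1,"tz":0,"ax":0,"ay":0,"az":0},{"tx":-0.5,"ty":1,"tz":0,"ax":0,"ay":0,"az":0},{"tx":-0.5,"ty":1,"tz":0,"ax":0,"ay":0,"az":0},{"tx":-0.5,"ty":1,"tz":0,"ax":0,"ay":0,"az":0},{"tx":-0.5,"ty":1,"tz":0,"ax":0,"ay":0,"az":0},{"tx":-0.5,"ty":1,"tz":0,"ax":0,"ay":0,"az":0},{"tx":-0.5,"ty":1,"tz":0,"ax":0,"ay":0,"az":0}])

```text
t: 31.12
ee_pos: [0.5371, 0.0863, 0.3286]
tcp_rot: [0.003, 0.999, 0.047, -0.002]
force: [1.6, 0.6, -0.3]
opening: 0.0781
```

```bash
python3 look.py f2 330 150 110 110 300 100 100 100;  python3 - <<'E'
from h import *
s,t=__import__("pickle").load(open("pic.pkl","rb"))
C=[]
for n,p in(("s",s),("t",t)):
    im=p["image"].astype(int); R=(im[...,2]>150)&(im[...,1]<80)&(im[...,0]<80)
    k,l,st,c=cv2.connectedComponentsWithStats(R.astype(np.uint8))
    print(n,[(st[i].tolist(),c[i].round(1).tolist()) for i in range(1,k) if st[i][4]>8])
    C+=[(p,c[i]) for i in range(1,k) if st[i][4]>60 and 340<c[i][0]<410]
x,e=tri(C);print(x,e,w2m(x))
x,e=tri([(s,(376.8,180.0)),(t,(351.4,153.3))]);print(x,e,w2m(x))
E
```

```text
{'t': np.float64(31.225), 'q': array([ 0.0196, -0.0155,  1.6149, -0.0046,  1.5462,  1.4939]), 'ee_pos': array([0.5367, 0.0876, 0.3289]), 'tcp_rot': array([ 0.0023,  0.9988,  0.0483, -0.0021]), 'force': array([ 0.7854, -0.2005,  0.3193]), 'opening': np.float64(0.0785)}
s [([307, 153, 4, 3, 10], [308.2, 153.9]), ([397, 181, 11, 11, 88], [401.7, 186.1]), ([471, 234, 12, 25, 142], [476.2, 249.1]), ([333, 237, 4, 4, 12], [334.5, 238.5]), ([7, 340, 20, 31, 358], [15.8, 357.4])]
t [([368, 129, 12, 12, 110], [373.5, 134.9]), ([465, 131, 15, 14, 85], [473.4, 137.3])]
[ 0.63629804 -0.11619072  0.21536417] [1.9, 1.9] [[ 0.05299227 -0.14399834  0.21536417]]
[ 0.57894166 -0.05425414  0.22926483] [0.1, 0.1] [[ 0.001606   -0.07702561  0.22926483]]
```

View pics/f2.png

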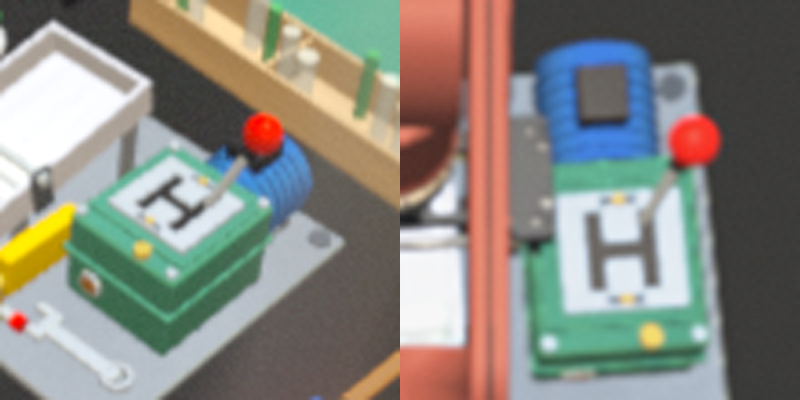

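```bash
python3 -c "
from station import *
print(finish_job())"
```

```text
the job is handed in; nothing more can be done
None
```

I took the T-piece out of the chute, laid it in the tray and moved the lever to slow. The job is handed in; it took about 31 s of the 64 s.

- **T-piece:** I took the middle-sized amber one stuck in the chute (top picture 293,183), not the larger one (420,286) or the smaller one (249,272). I gripped its side arm and lifted it straight up. I tilted it over and lowered it until the cross tube touched the cork at about 5 N, then opened the fingers. The last pictures show it lying flat inside the tray walls.
- **Tubes:** All four clear tubes rolled down, and the foremost lies against the stop fingers. I judged this from the pictures and did not measure the distances to feed_end.
- **Lever:** I felt the right-hand end of the slot at about 0.31 rad across, with the force rising to about 13 N at the knob, below the 22 N limit. I backed off and moved the lever forward until it met its stop, at about 10 N. The knob stayed there after I let go.
- **Other things:** None of the other things on the bench looked moved, and the gripper was clear of everything at the end.

**Where checks disagreed or went wrong:**
- **Lever angle:** My three estimates of the forward tilt were about 0.28, 0.29 and 0.30 rad. All are above the required 0.27, but the margin is small and they lie below the 0.32 given. The force at the stop is the stronger evidence.
- **Joint limits:** My first try at tilting over the tray brought joints 3 and 6 right up to their limits. Joint 3 read 2.573 rad, just past its listed limit of 2.57. I backed out at once and tilted the other way, and the system reported no failure.

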